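# Hang the finished turnings on the drying rail

### The job

Bring the hanging carrier out from under the riser shelf, where only its wooden handle can be reached, stand it on the green mat and let go. Then take it by the orange tab on top, hook it onto the steel rail at the yellow band and slide it along to the red drying mark, without lifting it off. Leave the oil bottle, wax tin, turned bowl and dark offcut where they are.

Things in the scene. Friction and masses are not known exactly. Their poses are not given: they have to be found in the camera images.
- carrier: loose hanging carrier, 0.3 to 0.45 kg, on the bench; z up. Wooden tray 110 mm (x) by 100 mm (y), 40 mm high, two turned pieces fixed in it. Origin: centre of the tray's underside. A wooden handle sticks out of its -x side. A flat metal stem (6 mm thick, 36 mm wide in y, at x = -19 mm) rises to a hook, mouth down, topped by an orange tab. Balanced under the hook
- tab: orange square block 24 x 24 mm, 48 mm high, rigidly on top of the carrier's hook, sides along the carrier's x and y. Origin: its centre, 34 mm straight above the hook's seat point (149 mm above the carrier's underside); its upper 42 mm are free to grip
- carrier_hook (a point): seat point in the carrier's hook where the rail axis lies when it hangs: 115 mm above the underside, x = y = 0; carrier's axes, rail along y. Inverted V roof, throat 32 mm wide in x; stem on the -x side, tray below. The lip at x = +19 mm ends 25 mm below this point: to hook on, bring it over the bar towards +x with this point 36 to 60 mm above the bar axis, then lower it
- carrier_handle (a point): grip point on the carrier's wooden handle, at x = -98 mm, 30 mm above the underside. Carrier's axes; the bar runs along x from the tray to x = -128 mm, 18 mm wide in y, 18 mm high
- riser: fixed wooden riser shelf, 320 mm wide (y), 220 mm deep (x), board 205 to 223 mm above the bench, side panels 18 mm thick at y = +-140 mm, bottles on top up to 335 mm. Origin: on the bench under the middle of its front edge; it lies towards +x. At the start the carrier stands under it, tab covered, handle in front of the edge
- mat: green mat flat on the bench, 1 mm, 180 mm (x) by 120 mm (y). Origin: its centre
- rail: fixed drying rail: round steel bar, 14 mm diameter, along its y, axis 200 mm above the bench, on two wooden posts (20 mm thick in y, 24 mm in x, 212 mm high) at y = +-205 mm, with feet 80 mm long in x and 15 mm high. Origin: on the bench under the bar's middle
- rail_mid (a point): middle of the rail's axis; axes as the rail's, y along the bar
- load_band: yellow painted band, 18 mm wide, on the bar: where the carrier is hooked on. Origin: on the bar's axis at the band's middle; y along the bar. It may be the left or the right band
- dry_mark: red painted band, 18 mm wide, on the bar: where the carrier must end. Origin: on the bar's axis at the band's middle; y along the bar. 150 to 200 mm from the yellow band, either way
- oil_bottle: loose amber bottle, 60 mm diameter, 150 mm high, a bystander. Origin: centre of its underside
- wax_tin: loose blue tin, 76 mm diameter, 50 mm high, a bystander. Origin: centre of its underside
- turned_bowl: loose wooden bowl, 110 mm diameter, 50 mm high, a bystander. Origin: centre of its underside
- offcut: loose dark wooden offcut, 120 x 60 x 30 mm, lying below the rail, a bystander. Origin: centre of its underside

How it is judged:
By the outcome, as a careful person would: the job done as asked, in the order asked, and still so for the second after the job is handed in, with the robot touching nothing.
It also fails if it takes over 70 s, if anything falls off the work surface, if the arm or the gripper's body presses on something with over 40 N, if the wrist force passes 120 N, or if a joint passes its speed limit or range.

### The arm

A 6-joint arm with a two-finger parallel gripper is mounted at the origin on the work surface. World frame = base frame: x ahead of the robot, y to its left, z up, the work surface at z = 0. Lengths are in mm, angles in rad, forces in N, time in s.
With the tool pointing down it reaches from about 425 to 1125 mm from the base axis. Payload 14.9 kg.
Tool frame: the origin (TCP) lies on the centre line of the jaws, within the pads' length; the fingertips stand 11 mm ahead of it and the grasp point (between the pads) lies 8 mm behind it; z points along the fingers, y is the line along which they close (so a half turn about z gives the same grasp; the last joint's range is limited). The gripper opens to 91 mm and grips with 3 to 60 N. Pads are 32 mm wide; open, the fingers measure 118 mm over their backs; the gripper's body (76 mm by 178 mm) begins 60 mm behind the grasp point.
Start: joints at [1.239, 0.379, 1.734, -0, 1.028, -0.033], TCP at [206.069, 668.995, 224.932] pointing down, gripper open.
Joint ranges: [-2.77, 2.77], [-0.74, 2.19], [0, 2.66], [-1.06, 4.2], [0.31, 2.87], [-3.08, 3.08]. Speed limits (rad/s): [1.89, 1.89, 2.39, 3.14, 3.14, 3.14].

### API

Orientations are given as a rotation vector (axis times angle).
In Python, from workcell import ctrl gives the robot as it stands.
- The arm moves only by the tool move_arm, never from a script. Its argument "moves" is a list of rows, each a list of 2 entries, a list of its own where there are three numbers: the shift along the tool's x, y, z in m, then the turn, a rotation vector about the tool's x, y, z in rad. A call has 1 to 12 rows; each row shifts and turns the commanded pose from where the row before left it, along the tool's axes as they then stand; what a row does not reach is not made up. A row lasts 1/10 s, in which the tool goes at most 50 mm and 8.59 degrees, less where a joint would pass 70% of its speed; a pose out of reach is approached as far as the arm can. A call with a gripper value outside its range is refused whole. "grip" is the closure, from -1 (fully open) to 1 (shut), so that 0 is half open, set as the call begins (left out, the last holds). The fingers move at their own pace and stop on an object; "grip_force" is the grip in N (left out, the last holds). Time passes only in rows, so rows that do not move let the fingers close. It gives the time, the measured TCP pose, the force, the opening and the grip force at its end, in the units of the state.
- ctrl.read_state(): the state, without advancing time (a new reading comes with each control period).
- ctrl.get_image(name): name is "scene" or "top" or "wrist"; returns a dict with "color" (400x640x3 uint8, red, green, blue), "range_z" (400x640 float32, mm along the optical axis (not along the pixel's ray), 0 where there is no reading), "fov_y" (degrees; the focal length in pixels is half the picture's height over the tangent of half this angle, whatever the lens; pixels are square), "cx", "cy" (the principal point, pixels), "D" ([k1, k2, p1, p2, k3] as OpenCV has them; the pictures are not rectified), "R" (3x3) and "t" (3): a world point X has camera coordinates R X + t; the wrist camera has in their place "mount" (4x4, takes a point from camera to tool coordinates, whose origin is the TCP and whose axes are the flange's). Camera axes: x right, y down, z forward; pixel columns grow to the right and rows downward; lengths in mm; the calibration is good to about 2 mm. A picture is of the moment at which its call begins: read the wrist's pose just before it.
- ctrl.finish_job(): hands the job in; it is judged then, once.
Trained networks look in a picture, given as the dict that the camera call returned (one of the last four; its "shot" number tells which), for a name from the list of things; names that differ only in an ending like _2 or _b are one class to them, and where a whole thing is asked for, a point or a joint stands for the part that bears it (a point fixed in the world has none). Each returns a list of dicts, best first, with "score" (0 to 1); they miss things now and then, are a little off and sometimes report something else, mostly with a low value. They report only what shows in the picture. A call takes as long as a camera call.
- ctrl.find_in(name, picture): "position" ([x, y, z] in mm, in world coordinates, good to about 4 mm: the middle of the surface that is visible of it).
- ctrl.cut_out(name, picture): "pixels" (400x640 bool, what is visible of it).
The state is a dict: "time_s": time; "q": joint angles; "dq": joint speeds; "joint_efforts": joint torques, N m; "ee_pos": TCP position; "tcp_rot": TCP orientation; "wrist_force": force on the tool from outside, world axes, zero at the start; "ft_torque": the same for the moment, N m; "width": opening from 0.0 (shut) to 1.0 (fully open); "gripper_force": force on a finger pad.
Only numpy, scipy, OpenCV 4.12 (cv2) and the standard library are available. Lean on these libraries where they do the work, as an engineer would, in place of code of your own. Each camera call takes 0.05 s, during which the arm holds its last target. There are 200 camera calls.

## Working session

There is one attempt and no reset: what is moved stays moved. The work goes in short steps, Python scripts to look and compute and a tool call to move; the robot and the scene stay as the last step left them, time stands still between calls to the robot, and variables do not carry over. Pictures are saved under pics/ and viewed, at most 12 in all, crops included, and the job is handed in when it is done.

Besides the shell and the picture viewer there is one more tool, called after "Call:" by a JSON object that holds its "method" and its "body", one argument or row to a line. move_arm: Moves the arm, as the interface text tells. Its arguments: {"type":"object","properties":{"moves":{"type":"array"},"grip":{"type":"number"},"grip_force":{"type":"number"}},"required":["moves"]}

```bash
mkdir -p pics; ls; cat > h.py <<'E'
from workcell import ctrl
import numpy as np, cv2
from scipy.spatial.transform import Rotation as Ro
def K(p):
    f=200/np.tan(np.radians(p["fov_y"])/2); return np.array([[f,0,p["cx"]],[0,f,p["cy"]],[0,0,1.]])
def ext(p,st=None):
    if "R" in p: return np.array(p["R"]),np.array(p["t"])
    M=np.array(p["mount"]); Rt=Ro.from_rotvec(st["tcp_rot"]).as_matrix()
    Rc=Rt@M[:3,:3]; c=Rt@M[:3,3]+st["ee_pos"]; return Rc.T,-Rc.T@c
def cloud(p,mask=None,st=None):
    R,t=ext(p,st); z=p["range_z"]; m=z>0
    if mask is not None: m=m&mask
    v,u=np.nonzero(m); d=z[m].astype(float)
    n=cv2.undistortPoints(np.stack([u,v],1).astype(float).reshape(-1,1,2),K(p),np.array(p["D"],float)).reshape(-1,2)
    C=np.c_[n*d[:,None],d]; return (C-t)@R, np.stack([u,v],1)
def proj(p,X,st=None):
    R,t=ext(p,st); return cv2.projectPoints(np.atleast_2d(X).astype(float),cv2.Rodrigues(R)[0],t,K(p),np.array(p["D"],float))[0].reshape(-1,2)
def save(p,n): cv2.imwrite("pics/"+n,p["color"][:,:,::-1])
E
python3 - <<'E'
from h import *
np.set_printoptions(precision=1,suppress=True)
s=ctrl.read_state(); print(s["tcp_rot"],s["width"])
for c in("scene","top"):
    p=ctrl.get_image(c); save(p,c+"0.png"); print(c,"cam at",-np.array(p["R"]).T@p["t"])
    for n in["carrier","tab","carrier_handle","riser","mat","rail","load_band","dry_mark","oil_bottle","wax_tin","turned_bowl","offcut"]:
        r=ctrl.find_in(n,p); print(n,[(np.array(x["position"]),round(x["score"],2)) for x in r[:2]])
E
```

```text
pics
[-0.5 -3.1  0. ] 1.0012067778906102
scene cam at [ 823.6 -475.6  900.1]
carrier [(array([544.6, 369.4,  31.3]), 0.98)]
tab []
carrier_handle [(array([544.4, 369. ,  31.7]), 0.65), (array([719.6, -73. ,  23. ]), 0.48)]
riser [(array([694.5, 288. , 223.4]), 0.88), (array([718.7, -72.4,  21.7]), 0.29)]
mat [(array([538.4, 123.7,   2.8]), 0.91)]
rail [(array([ 563.1, -298.5,  188.6]), 0.86)]
load_band [(array([718.7, -75.2,  21.7]), 0.33)]
dry_mark []
oil_bottle [(array([700.6,  69.7,  93.8]), 0.56)]
wax_tin []
turned_bowl [(array([720.5, -73.7,  19.7]), 0.68)]
offcut [(array([ 566.9, -216.6,   29.7]), 0.69)]
top cam at [ 313.4   33.4 1398.4]
carrier [(array([566.3, 379.1,  41.2]), 0.57)]
tab [(array([573.1, 379.4, 149.9]), 0.58), (array([693.6,  83.4,  99. ]), 0.5)]
carrier_handle [(array([563.4, 374.5,  37.9]), 0.67)]
riser [(array([665.9, 381. , 226. ]), 0.97), (array([ 554.3, -209.7,   29.6]), 0.74)]
mat [(array([526.3, 122.4,   1.4]), 0.55), (array([669.4, 381.3, 224.1]), 0.16)]
rail [(array([ 558.2, -295.2,  201.9]), 0.97)]
load_band []
dry_mark []
oil_bottle [(array([695.1,  81.7,  98.8]), 0.72)]
wax_tin [(array([ 373. , -122.5,   52.3]), 0.56)]
turned_bowl [(array([ 552.8, -209.5,   28.5]), 0.66), (array([731.6, -81.8,  19.6]), 0.61)]
offcut [(array([ 551.2, -210.6,   31.7]), 0.88)]
```

View pics/scene0.png

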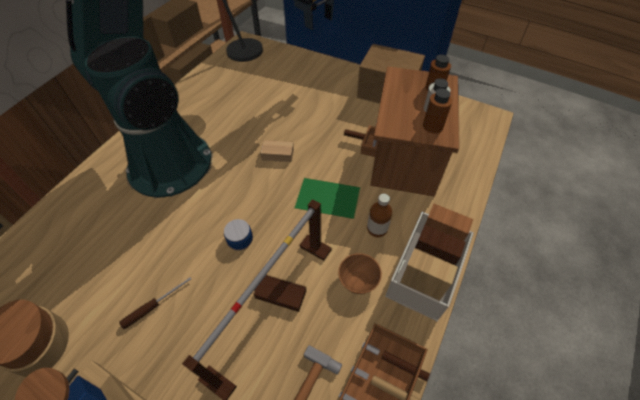

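View pics/top0.png

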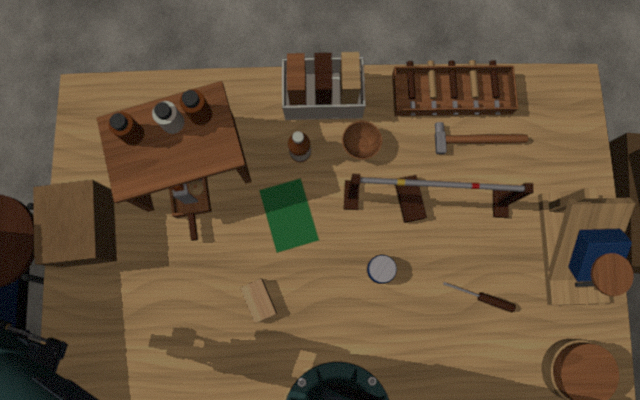

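The scene view has the carrier handle at (355,134), the mat at (328,198), the yellow band at (288,240) and the red mark at (237,307). The top view has the handle at (193,228), the tray at (190,200), the tab partly showing at (180,192), the mat at (290,215), the yellow band at (401,182) and the red mark at (475,186). Next I'll measure these geometrically.

```bash
python3 - <<'E'
from h import *
np.set_printoptions(precision=1,suppress=True)
p=ctrl.get_image("top"); c=p["color"].astype(int); hsv=cv2.cvtColor(p["color"],cv2.COLOR_RGB2HSV)
X,uv=cloud(p); h=hsv[uv[:,1],uv[:,0]]
def rect(P,n):
    r=cv2.minAreaRect(P[:,:2].astype(np.float32)); print(n,len(P),"c",np.array(r[0]),"size",np.array(r[1]),"ang",r[2],"z",np.median(P[:,2]))
m=(h[:,0]>50)&(h[:,0]<85)&(h[:,1]>120)&(abs(X[:,0]-530)<150)&(abs(X[:,1]-123)<130)&(X[:,2]<15)
rect(X[m],"mat")
# riser board
m=(X[:,2]>215)&(X[:,2]<232)&(X[:,0]>500)&(X[:,1]>180)&(X[:,1]<600); rect(X[m],"riser")
# handle
m=(X[:,2]>30)&(X[:,2]<50)&(uv[:,0]>183)&(uv[:,0]<202)&(uv[:,1]>205)&(uv[:,1]<245); rect(X[m],"handle")
# carrier cut
m=ctrl.cut_out("carrier",p)
if m:
  C,q=cloud(p,m[0]["pixels"]); 
  t=C[(C[:,2]>30)&(C[:,2]<50)]; rect(t,"carrier low"); 
  lo=np.array([10,30,50]); 
  hh=t[t[:,0]<560]; print("handle tip", t[:,0].min())
  for a in range(470,620,10):
    k=t[(t[:,0]>=a)&(t[:,0]<a+10)]
    if len(k): print(a,k[:,1].min(),k[:,1].max(),len(k))
# rail bar
m=(X[:,2]>185)&(X[:,2]<225)&(uv[:,0]>340)&(uv[:,0]<535)&(uv[:,1]>165)&(uv[:,1]<215); B=X[m]; hb=h[m]; ub=uv[m]
for a in range(-460,-100,20):
    k=B[(B[:,1]>=a)&(B[:,1]<a+20)]
    if len(k): print("rail",a+10,k[:,0].min(),np.median(k[:,0]),k[:,0].max(),np.median(k[:,2]),len(k))
y=(hb[:,1]>110)&(hb[:,0]>20)&(hb[:,0]<35)&(hb[:,2]>110); r=(hb[:,1]>130)&((hb[:,0]<6)|(hb[:,0]>172))&(hb[:,2]>90)
for n,k in(("yel",y),("red",r)): print(n,k.sum(),B[k].mean(0) if k.any() else "",B[k].std(0) if k.any() else "", ub[k].mean(0))
E
```

```text
mat 2631 c [528.2 119.1] size [177.  116.2] ang 15.177742958068848 z 0.37221904432073666
riser 9381 c [679.3 391. ] size [222.3 321.9] ang 15.471850395202637 z 221.86857935766724
handle 256 c [501.5 366. ] size [79.8 46.5] ang 10.637657165527344 z 37.73781611728969
carrier low 677 c [540.6 380.4] size [162.5  99.9] ang 8.540492057800293 z 38.716636148035874
handle tip 459.4508561724517
470 361.46445248812756 381.8550347277298 24
480 362.4877470404584 381.8821288978183 29
490 364.8155891486292 384.90789109461576 29
500 366.14103009217274 384.21453586442794 27
510 368.2434733978503 385.8503407211401 25
520 367.83535057121514 428.3078613869113 49
530 334.28828929730537 428.4551258959678 85
540 330.3703626278305 432.0915107173242 42
550 333.5599430642657 431.36810717796385 26
560 333.06716911391464 434.30483844031517 42
570 334.99117700930526 436.12320464535543 28
580 337.3243272711357 438.09230855305617 57
590 338.8106517331749 438.4747312622238 72
600 340.2327394523451 436.62870154545425 46
610 341.09379789144043 384.7964957098525 51
rail -450 538.3182137255932 548.5689358407022 563.36
[... 900 characters left out ...]
59.7102387932557 566.3267013392842 573.8878529120622 205.27511172481678 51
rail -210 561.3939742656956 566.4433960643032 573.3098083183576 205.48029501503862 50
rail -190 562.2491688382297 568.1449039170101 577.4465826599987 205.52076296932077 49
rail -170 564.628971519166 569.2876611365102 577.133203902303 204.5877331712372 50
rail -150 564.864975467407 571.645824979083 580.4555103206865 205.60477965380332 53
rail -130 567.5612166586458 573.8922068860985 580.5442563297555 204.58837425582527 51
rail -110 567.9654045523426 572.8760731033174 580.7262499731172 204.4600207045349 52
yel 31 [ 570.  -158.4  206.6] [3.  4.8 3. ] [400.8 181.6]
red 35 [ 558.1 -333.7  206.2] [3.4 4.7 2.7] [474.9 185.3]
```

```bash
python3 - <<'E'
from h import *
np.set_printoptions(precision=1,suppress=True)
p=ctrl.get_image("top"); s=p["color"]
a=cv2.resize(s[110:260,90:250],None,fx=3.5,fy=3.5,interpolation=2); b=cv2.resize(s[150:220,335:545],None,fx=3.7,fy=3.7,interpolation=2)
im=np.zeros((600,800,3),np.uint8); im[:300,:267*1]=cv2.resize(a,(267,300))[:300]; im[:260,267:267+533]=cv2.resize(b,(533,178))[0:0] if 0 else 0
im[300:559,:777]=b; im[:300,:320]=cv2.resize(a,(320,300)); save({"color":im},"crop1.png")
E
```

```text
(no output)
```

View pics/crop1.png

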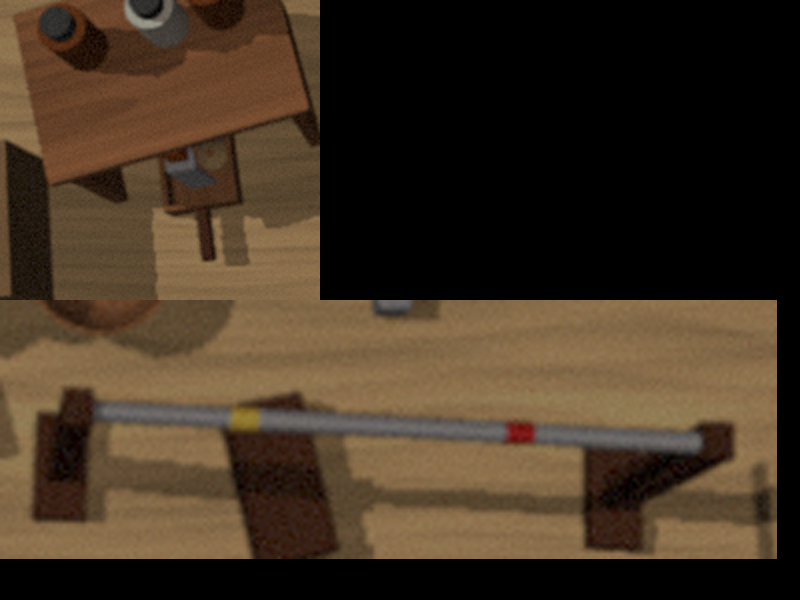

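The crop shows the stem and tab under the front of the shelf (tab near (178,155)). The handle ends at (208,255), the yellow band is at (245,418) and the red one at (520,433). That puts the carrier at about (587,389) with yaw about 8.5°.

```bash
cat >> h.py <<'E'
np.set_printoptions(precision=4,suppress=True)
def plan(x,y,z,yaw):
    "prints turn about tool z and shift in tool axes (after turning), m"
    s=ctrl.read_state(); R=Ro.from_rotvec(s["tcp_rot"]).as_matrix(); a=np.radians(yaw)
    best=None
    for k in(0,np.pi):
        T=Ro.from_euler("z",a+k).as_matrix()@np.diag([1,-1,-1.]); rv=Ro.from_matrix(R.T@T).as_rotvec()
        if best is None or np.linalg.norm(rv)<np.linalg.norm(best[0]): best=(rv,T)
    d=(np.array([x,y,z])-s["ee_pos"]); print("t",round(s["time_s"],2),"at",s["ee_pos"],"turn",best[0],"shift",best[1].T@d/1000,"q6",s["q"][5])
E
python3 - <<'E'
from h import *
s=ctrl.read_state(); print(Ro.from_rotvec(s["tcp_rot"]).as_matrix()); plan(490,374.5,130,8.5)
plan(490,374.5,22,8.5)
p=ctrl.get_image("top"); X,uv=cloud(p)
for n,(a,b,c,d) in dict(L=(335,372,165,215),R=(485,540,165,220)).items():
    m=(uv[:,0]>a)&(uv[:,0]<b)&(uv[:,1]>c)&(uv[:,1]<d)&(X[:,2]>206)&(X[:,2]<225)
    P=X[m]; print(n,len(P),np.percentile(P,[2,50,98],axis=0))
E
```

```text
[[-0.9557  0.2944 -0.    ]
 [ 0.2944  0.9557 -0.    ]
 [ 0.     -0.     -1.    ]]
t 1.45 at [206.0744 668.9915 224.9092] turn [-0.     -0.     -0.4472] shift [-0.2373 -0.3332  0.0949] q6 -0.033297279504141686
t 1.45 at [206.0744 668.9915 224.9092] turn [-0.     -0.     -0.4472] shift [-0.2373 -0.3332  0.2029] q6 -0.033297279504141686
L 115 [[567.581  -88.2831 206.1691]
 [577.7085 -55.4372 210.3612]
 [591.5304 -43.391  216.5796]]
R 188 [[ 538.3818 -470.244   206.1493]
 [ 552.6329 -449.8527  209.2502]
 [ 560.5966 -363.6411  214.897 ]]
```

Call:
{"method": "move_arm", "body": {
  "moves": [
    [[0,0,0],[0,0,-0.149]],
    [[0,0,0],[0,0,-0.149]],
    [[0,0,0],[0,0,-0.149]]
  ],
  "grip": -1
}}

```text
time_s: 1.8
ee_pos: [206.1, 669.0, 224.9]
tcp_rot: [0.242, -3.132, 0.0]
wrist_force: [0.2, -0.9, 0.5]
width: 0.998
gripper_force: 0.0
```

Call:
{"method": "move_arm", "body": {
  "moves": [
    [[-0.024,-0.033,0],[0,0,0]],
    [[-0.024,-0.033,0],[0,0,0]],
    [[-0.024,-0.033,0],[0,0,0]],
    [[-0.024,-0.033,0],[0,0,0]],
    [[-0.024,-0.033,0],[0,0,0]],
    [[-0.024,-0.033,0],[0,0,0]],
    [[-0.024,-0.033,0],[0,0,0]],
    [[-0.024,-0.033,0],[0,0,0]],
    [[-0.024,-0.033,0],[0,0,0]],
    [[-0.021,-0.036,0],[0,0,0]],
    [[0,0,0],[0,0,0]]
  ]
}}

```text
time_s: 2.9
ee_pos: [492.1, 371.7, 225.1]
tcp_rot: [-0.227, 3.133, -0.0]
wrist_force: [-0.3, -0.1, 0.9]
width: 0.997
gripper_force: 0.0
```

```bash
python3 - <<'E'
from h import *
plan(490,374.5,22,8.5)
s=ctrl.read_state(); p=ctrl.get_image("wrist"); save(p,"w1.png")
m=ctrl.cut_out("carrier",p); print(len(m))
C,q=cloud(p,m[0]["pixels"] if m else None,s)
t=C[(C[:,2]>28)&(C[:,2]<48)&(C[:,0]>440)&(C[:,0]<640)]
for a in range(450,640,10):
    k=t[(t[:,0]>=a)&(t[:,0]<a+10)]
    if len(k): print(a,np.percentile(k[:,1],[1,99]),k[:,2].mean(),len(k))
print(t[:,0].min())
E
```

```text
t 2.9 at [492.0593 371.7048 225.0655] turn [-0.0004  0.0005 -0.0034] shift [0.0016 0.0031 0.2031] q6 -1.106009917684982
1
450 [368.4656 379.0855] 33.294546412626886 16
460 [362.8956 380.149 ] 38.0731219316571 131
470 [364.0225 381.6238] 38.39123179015219 126
480 [365.5439 383.1806] 38.22495558283909 124
490 [366.8847 384.8548] 38.33963387510216 119
500 [368.2926 386.3021] 38.3253422169628 121
510 [369.6549 387.8831] 38.40828010309858 118
520 [372.549  430.8237] 37.03987081602337 273
530 [334.5295 431.4473] 38.0596697573677 475
540 [333.1104 434.1901] 39.144582597936314 160
550 [335.2651 436.4425] 38.70123632622986 96
560 [336.7083 436.7365] 38.377463859408735 288
570 [337.5785 438.2431] 38.45266682676878 197
580 [340.0774 439.8726] 40.734344375299735 340
590 [341.0327 441.5557] 42.03289279342237 232
600 [341.9812 442.9112] 41.597959766710204 165
610 [344.3325 444.2018] 38.27336185828775 171
620 [345.4048 436.5064] 34.95312639880776 126
630 [348.154  372.7304] 33.48659427117686 40
459.04503351053336
```

View pics/w1.png

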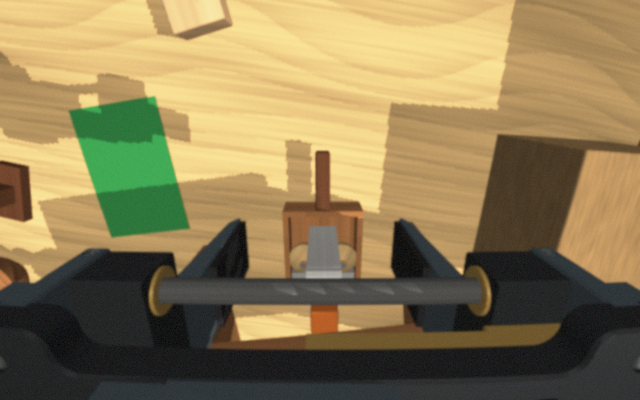

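The wrist view shows the handle at (322,180) running straight down the picture between the open fingers, with the tab at (324,320). Now descend and grip.

Call:
{"method": "move_arm", "body": {
  "moves": [
    [[0.002,0.004,0.03],[0,0,0]],
    [[0,0,0.035],[0,0,0]],
    [[0,0,0.035],[0,0,0]],
    [[0,0,0.035],[0,0,0]],
    [[0,0,0.035],[0,0,0]],
    [[0,0,0.02],[0,0,0]],
    [[0,0,0.013],[0,0,0]],
    [[0,0,0],[0,0,0]]
  ]
}}

```text
time_s: 3.8
ee_pos: [485.9, 378.5, 20.6]
tcp_rot: [0.234, -3.131, 0.002]
wrist_force: [0.4, -0.4, -0.4]
width: 0.998
gripper_force: 0.0
```

Call:
{"method": "move_arm", "body": {
  "moves": [
    [[0,0,0],[0,0,0]],
    [[0,0,0],[0,0,0]],
    [[0,0,0],[0,0,0]],
    [[0,0,0],[0,0,0]],
    [[0,0,0],[0,0,0]],
    [[0,0,0],[0,0,0]],
    [[0,0,0],[0,0,0]],
    [[0,0,0],[0,0,0]],
    [[0,0,0],[0,0,0]],
    [[0,0,0],[0,0,0]]
  ],
  "grip": 1,
  "grip_force": 55
}}

```text
time_s: 4.8
ee_pos: [487.0, 378.2, 21.9]
tcp_rot: [0.233, -3.133, 0.0]
wrist_force: [-0.4, -1.2, -1.4]
width: 0.196
gripper_force: 54.9
```

Call:
{"method": "move_arm", "body": {
  "moves": [
    [[0,0,-0.003],[0,0,0]],
    [[0,0,-0.003],[0,0,0]],
    [[0,0,-0.002],[0,0,0]],
    [[0,0,0],[0,0,0]]
  ]
}}

```text
time_s: 5.2
ee_pos: [487.1, 378.4, 30.2]
tcp_rot: [-0.232, 3.133, 0.0]
wrist_force: [-0.2, -0.5, -4.5]
width: 0.195
gripper_force: 54.9
```

Call:
{"method": "move_arm", "body": {
  "moves": [
    [[0.01,0,0],[0,0,0]],
    [[0.015,0,0],[0,0,0]],
    [[0.02,0,0],[0,0,0]],
    [[0.02,0,0],[0,0,0]],
    [[0.02,0,0],[0,0,0]],
    [[0.015,0,0],[0,0,0]],
    [[0.005,0,0],[0,0,0]],
    [[0,0,0],[0,0,0]],
    [[0,0,0],[0,0,0]]
  ]
}}

```text
time_s: 6.1
ee_pos: [383.9, 363.2, 30.2]
tcp_rot: [-0.233, 3.132, 0.001]
wrist_force: [0.2, -1.0, -4.4]
width: 0.194
gripper_force: 54.9
```

```bash
python3 - <<'E'
from h import *
# carrier target: mat centre + 15 along mat x, yaw 15.2 ; handle 98 back (+3: gripped ~3 nearer tip)
a=np.radians(15.2); ex=np.array([np.cos(a),np.sin(a)]); h=np.array([528,119.])+ex*(15-100); print(h)
plan(h[0],h[1],30,15.2)
p=ctrl.get_image("top"); save(p,"t2.png")
for n in("carrier","tab","mat"): print(n,[(np.array(r["position"]),r["score"]) for r in ctrl.find_in(n,p)[:2]])
m=ctrl.cut_out("tab",p)
if m: C,_=cloud(p,m[0]["pixels"]); print(np.median(C,0),np.percentile(C,[2,98],axis=0))
m=ctrl.cut_out("carrier",p)
C,_=cloud(p,m[0]["pixels"]); t=C[(C[:,2]>25)&(C[:,2]<70)&(C[:,0]>430)]
A=np.c_[t[:,:2],np.ones(len(t))]
for x in range(430,570,15):
    k=t[(t[:,0]>=x)&(t[:,0]<x+15)]
    if len(k): print(x,np.percentile(k[:,1],[2,98]),np.median(k[:,2]))
E
```

```text
[445.9736  96.7139]
t 6.1 at [383.85   363.2065  30.1576] turn [ 0.0004  0.0008 -0.117 ] shift [ 0.0099 -0.2735  0.0002] q6 -1.0053453878356036
carrier [(array([490.1, 365.4,  48.5]), 0.89)]
tab [(array([479.5, 369.7, 181. ]), 0.45)]
mat [(array([525. , 122.1,  -1.5]), 0.73)]
[482.5567 371.6395 178.6986] [[471.4138 361.0801 138.2749]
 [494.7952 387.1732 184.4418]]
430 [320.5779 348.0202] 46.5114202069501
445 [320.2176 327.7473] 45.3094920105085
460 [322.4552 375.4378] 44.74201016284996
475 [325.2069 368.8746] 47.16100631233033
490 [327.3786 424.0514] 50.436438979021716
505 [329.3134 427.7076] 47.89143389603779
520 [331.7535 425.9532] 41.49927523542031
535 [333.1835 395.3214] 45.69575991292072
```

View pics/t2.png

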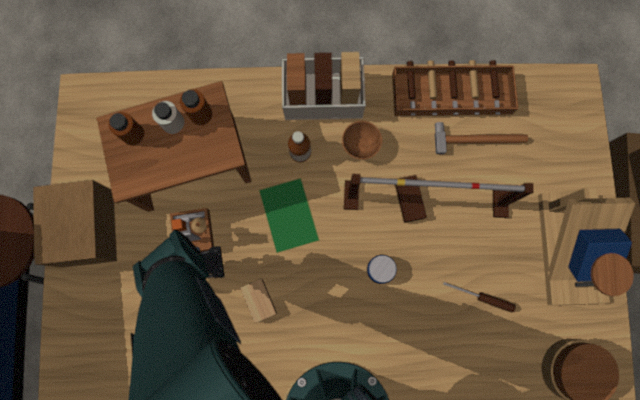

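The carrier is clear of the shelf: the orange tab is at (178,227) and the tray is level, next to the gripper. Carry it over to the mat.

Call:
{"method": "move_arm", "body": {
  "moves": [
    [[0,0,-0.006],[0,0,-0.058]],
    [[0,0,-0.006],[0,0,-0.059]],
    [[0.001,-0.02,0],[0,0,0]],
    [[0.001,-0.03,0],[0,0,0]],
    [[0.001,-0.03,0],[0,0,0]],
    [[0.001,-0.03,0],[0,0,0]],
    [[0.001,-0.03,0],[0,0,0]],
    [[0.001,-0.03,0],[0,0,0]],
    [[0.001,-0.03,0],[0,0,0]],
    [[0.001,-0.03,0],[0,0,0]],
    [[0.001,-0.028,0],[0,0,0]],
    [[0.001,-0.015,0],[0,0,0]]
  ]
}}

```text
time_s: 7.6
ee_pos: [445.6, 95.0, 42.0]
tcp_rot: [-0.413, 3.114, -0.0]
wrist_force: [1.2, -0.1, -3.1]
width: 0.191
gripper_force: 54.9
```

Call:
{"method": "move_arm", "body": {
  "moves": [
    [[0,0,0],[0,0,0]],
    [[0,0,0],[0,0,0]],
    [[0,0,0],[0,0,0]]
  ]
}}

```text
time_s: 7.9
ee_pos: [445.1, 97.2, 41.9]
tcp_rot: [0.416, -3.114, -0.0]
wrist_force: [-0.4, 1.4, -4.5]
width: 0.192
gripper_force: 55.0
```

```bash
cat > look.py <<'E'
from h import *
def rc(P): r=cv2.minAreaRect(P[:,:2].astype(np.float32)); return np.array([*r[0],*r[1],r[2]])
p=ctrl.get_image("top"); X,uv=cloud(p); h=cv2.cvtColor(p["color"],cv2.COLOR_RGB2HSV)[uv[:,1],uv[:,0]]
m=(h[:,0]>50)&(h[:,0]<85)&(h[:,1]>120)&(abs(X[:,0]-528)<130)&(abs(X[:,1]-119)<100)&(X[:,2]<12); print("mat vis",rc(X[m]))
M=np.array([528,119]); a=np.radians(15.2); R=np.array([[np.cos(a),np.sin(a)],[-np.sin(a),np.cos(a)]])
m=(X[:,2]>25)&(X[:,2]<90)&(abs(X[:,0]-540)<75)&(abs(X[:,1]-120)<75); L=(X[m][:,:2]-M)@R.T; print("tray in mat frame",np.percentile(L,[1,99],axis=0),rc(X[m]))
for n in("tab","carrier"): print(n,[(np.array(r["position"]),r["score"]) for r in ctrl.find_in(n,p)[:2]])
m=ctrl.cut_out("tab",p)
if m:
    C,_=cloud(p,m[0]["pixels"]); t=C[C[:,2]>C[:,2].max()-10]; print("tab top",rc(t),np.median(t,0),len(t))
E
python3 - <<'E'
from look import *
plan(446,96.7,22,15.2); save(p,"t3.png")
E
```

```text
mat vis [574.8168 131.7785  79.1027 116.0658  14.0861]
tray in mat frame [[ -6.5233 -51.5728]
 [ 69.357   47.2959]] [551.1832 123.1446  95.6425  99.7897  15.0287]
tab [(array([538.4, 120.1, 191.6]), 0.55)]
carrier [(array([552.5, 122.3,  60.8]), 0.88)]
tab top [542.9777 120.9498  23.0053  23.2999  15.1758] [541.8482 121.6462 191.7501] 90
t 8.1 at [445.0281  97.1968  41.9203] turn [-0.     -0.      0.0009] shift [-0.0008 -0.0007  0.0199] q6 -1.6730276779080195
```

View pics/t3.png

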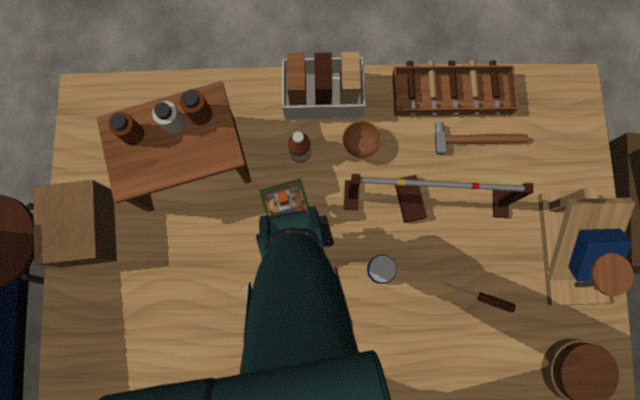

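The tray sits inside the mat outline around (285,197). Lower it.

Call:
{"method": "move_arm", "body": {
  "moves": [
    [[0,0,0.005],[0,0,0]],
    [[0,0,0.005],[0,0,0]],
    [[0,0,0.004],[0,0,0]],
    [[0,0,0.002],[0,0,0]],
    [[0,0,0.001],[0,0,0]],
    [[0,0,0.001],[0,0,0]],
    [[0,0,0],[0,0,0]],
    [[0,0,0],[0,0,0]]
  ]
}}

```text
time_s: 8.9
ee_pos: [445.2, 96.7, 24.0]
tcp_rot: [-0.415, 3.114, 0.0]
wrist_force: [0.3, 0.5, -4.5]
width: 0.196
gripper_force: 55.0
```

```bash
python3 - <<'E'
import look
E
```

```text
mat vis [576.1273 131.912   79.965  115.8138  14.678 ]
tray in mat frame [[ -7.3419 -52.2219]
 [ 69.7708  46.6353]] [551.1256 122.5827  95.5311 100.056   14.7766]
tab [(array([538.8, 119. , 172.8]), 0.64)]
carrier [(array([551.4, 119.4,  43.4]), 0.81)]
tab top [ 564.2687 -257.8964  430.4317   24.3993   85.7992] [ 563.5985 -279.4018  209.2657] 404
```

Call:
{"method": "move_arm", "body": {
  "moves": [
    [[0,0,0.0005],[0,0,0]],
    [[0,0,0.0005],[0,0,0]],
    [[0,0,0.0005],[0,0,0]],
    [[0,0,0],[0,0,0]],
    [[0,0,0],[0,0,0]]
  ]
}}

```text
time_s: 9.6
ee_pos: [445.1, 96.7, 22.4]
tcp_rot: [-0.415, 3.114, 0.0]
wrist_force: [-0.4, -0.5, -3.9]
width: 0.192
gripper_force: 55.0
```

Call:
{"method": "move_arm", "body": {
  "moves": [
    [[0,0,0.0003],[0,0,0]],
    [[0,0,0],[0,0,0]]
  ]
}}

```text
time_s: 9.8
ee_pos: [445.2, 96.7, 22.2]
tcp_rot: [-0.415, 3.114, -0.0]
wrist_force: [0.2, 0.8, -2.2]
width: 0.192
gripper_force: 55.0
```

Call:
{"method": "move_arm", "body": {
  "moves": [
    [[0,0,0],[0,0,0]],
    [[0,0,0],[0,0,0]],
    [[0,0,0],[0,0,0]],
    [[0,0,0],[0,0,0]],
    [[0,0,0],[0,0,0]],
    [[0,0,0],[0,0,0]],
    [[0,0,0],[0,0,0]],
    [[0,0,0],[0,0,0]]
  ],
  "grip": -0.3
}}

```text
time_s: 10.6
ee_pos: [445.2, 96.7, 22.1]
tcp_rot: [-0.415, 3.114, -0.0]
wrist_force: [-0.2, -0.6, 1.2]
width: 0.65
gripper_force: 0.0
```

Call:
{"method": "move_arm", "body": {
  "moves": [
    [[0,0,-0.02],[0,0,0]],
    [[0,0,-0.03],[0,0,0]],
    [[0,0,-0.04],[0,0,0]],
    [[0,0,-0.04],[0,0,0]],
    [[0,0,-0.04],[0,0,0]],
    [[0,0,-0.04],[0,0,0]],
    [[0,0,-0.02],[0,0,0]],
    [[0.01,0,0],[0,0,0]],
    [[0,0,0],[0,0,0]],
    [[0,0,0],[0,0,0]]
  ]
}}

```text
time_s: 11.6
ee_pos: [434.6, 93.9, 250.9]
tcp_rot: [0.415, -3.112, 0.0]
wrist_force: [0.2, 0.0, 0.8]
width: 0.651
gripper_force: 0.0
```

```bash
python3 - <<'E'
from look import *
plan(541.5,121,248,15.2)
for c in("scene","wrist"):
    s=ctrl.read_state(); p=ctrl.get_image(c); m=ctrl.cut_out("tab",p); print(c,len(m), [x["score"] for x in m])
    if m:
        C,_=cloud(p,m[0]["pixels"],s); t=C[(C[:,2]>165)&(C[:,2]<185)]; print(rc(t),np.median(t,0),len(t), np.percentile(C,[2,98],axis=0))
    X,uv=cloud(p,None,s); t=X[(X[:,2]>165)&(X[:,2]<180)&(abs(X[:,0]-540)<40)&(abs(X[:,1]-120)<40)]
    if len(t): print("band",rc(t),len(t))
save(p,"w4.png")
E
```

```text
mat vis [579.6569 132.5716  70.793  117.5441  14.0341]
tray in mat frame [[ 34.5668 -52.2507]
 [ 70.0411  46.2234]] [581.0665 130.341   35.9246 101.4854  12.213 ]
tab [(array([547.2, 121.1, 172.5]), 0.47)]
carrier [(array([582.9, 127. ,  38.8]), 0.76)]
tab top [548.4559 120.8592  12.2306  19.6946   0.9678] [547.5446 120.8858 171.593 ] 45
t 11.8 at [435.239   94.0709 251.2876] turn [ 0.0002 -0.0015 -0.0001] shift [-0.1096 -0.0019  0.0033] q6 -1.6754953276647948
scene 1 [0.46]
[542.5684 122.61    23.1866  26.6756  18.4716] [543.9409 118.872  172.6759] 72 [[534.0474 108.4992 129.8753]
 [556.3436 132.7033 174.8693]]
band [542.329  122.53    23.6914  26.6756  18.4716] 77
wrist 1 [0.94]
[542.0109 123.3804  25.4474  23.4681  14.4779] [540.6335 123.0791 172.4613] 531 [[528.8266 110.9271 170.6303]
 [553.8605 135.2785 173.739 ]]
band [542.0043 123.3711  25.4484  23.5204  14.5376] 537
```

View pics/w4.png

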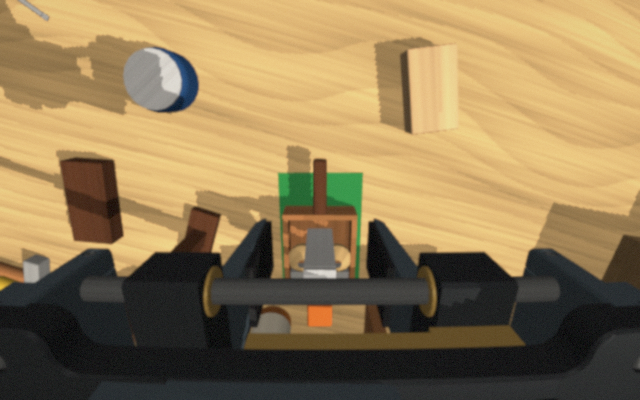

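The wrist view shows the carrier standing upright on the mat, with the tab at (320,316) and yaw still aligned. Go over the tab, lower and grip.

Call:
{"method": "move_arm", "body": {
  "moves": [
    [[-0.02,0,0],[0,0,0]],
    [[-0.03,-0.001,0],[0,0,0]],
    [[-0.03,0,0],[0,0,0]],
    [[-0.02,0,0],[0,0,0]],
    [[-0.01,0,0],[0,0,0]],
    [[0,0,0.02],[0,0,0]],
    [[0,0,0.03],[0,0,0]],
    [[0,0,0.03],[0,0,0]],
    [[0,0,0.015],[0,0,0]],
    [[0,0,0.008],[0,0,0]],
    [[0,0,0],[0,0,0]],
    [[0,0,0],[0,0,0]]
  ]
}}

```text
time_s: 13.2
ee_pos: [542.5, 122.1, 150.1]
tcp_rot: [-0.415, 3.113, 0.0]
wrist_force: [0.1, 0.5, -0.3]
width: 0.648
gripper_force: 0.0
```

Call:
{"method": "move_arm", "body": {
  "moves": [
    [[0,0,0],[0,0,0]],
    [[0,0,0],[0,0,0]],
    [[0,0,0],[0,0,0]],
    [[0,0,0],[0,0,0]],
    [[0,0,0],[0,0,0]],
    [[0,0,0],[0,0,0]],
    [[0,0,0],[0,0,0]],
    [[0,0,0],[0,0,0]]
  ],
  "grip": 1,
  "grip_force": 40
}}

```text
time_s: 14.0
ee_pos: [541.9, 122.0, 149.2]
tcp_rot: [0.415, -3.114, -0.0]
wrist_force: [-2.0, 2.1, 2.0]
width: 0.258
gripper_force: 40.0
```

Call:
{"method": "move_arm", "body": {
  "moves": [
    [[0,0,-0.005],[0,0,0]],
    [[0,0,-0.015],[0,0,0]],
    [[0,0,-0.03],[0,0,0]],
    [[0,0,-0.03],[0,0,0]],
    [[0,0,-0.03],[0,0,0]],
    [[0,0,-0.02],[0,0,0]],
    [[0,0,-0.006],[0,0,0]],
    [[0,0,0],[0,0,0]],
    [[0,0,0],[0,0,0]]
  ]
}}

```text
time_s: 14.9
ee_pos: [541.3, 121.8, 284.2]
tcp_rot: [0.415, -3.113, 0.0]
wrist_force: [-0.1, 0.2, -4.4]
width: 0.259
gripper_force: 40.0
```

```bash
python3 - <<'E'
from h import *
plan(461,122,284,-4); plan(461,-150.7,284,-4)
E
```

```text
t 14.9 at [541.3014 121.8229 284.1823] turn [-0.0002 -0.0014  0.335 ] shift [ 0.0801 -0.0054  0.0002] q6 -1.6565631145969613
t 14.9 at [541.3014 121.8229 284.1823] turn [-0.0002 -0.0014  0.335 ] shift [ 0.0611 -0.2775  0.0002] q6 -1.6565631145969613
```

Call:
{"method": "move_arm", "body": {
  "moves": [
    [[0,0,0],[0,0,0.055]],
    [[0,0,0],[0,0,0.09]],
    [[0,0,0],[0,0,0.1]],
    [[0,0,0],[0,0,0.09]],
    [[0.02,0,0],[0,0,0]],
    [[0.03,0,0],[0,0,0]],
    [[0.02,-0.01,0],[0,0,0]],
    [[0.01,-0.02,0],[0,0,0]],
    [[0,-0.03,0],[0,0,0]],
    [[-0.003,-0.03,0],[0,0,0]],
    [[-0.003,-0.03,0],[0,0,0]],
    [[-0.003,-0.03,0],[0,0,0]]
  ]
}}

```text
time_s: 16.1
ee_pos: [459.8, -23.8, 283.9]
tcp_rot: [-0.109, -3.138, -0.0]
wrist_force: [0.4, -0.3, -5.1]
width: 0.266
gripper_force: 40.0
```

Call:
{"method": "move_arm", "body": {
  "moves": [
    [[-0.003,-0.03,0],[0,0,0]],
    [[-0.003,-0.03,0],[0,0,0]],
    [[-0.003,-0.03,0],[0,0,0]],
    [[-0.001,-0.025,0],[0,0,0]],
    [[0,-0.012,0],[0,0,0]],
    [[0,0,0],[0,0,0]],
    [[0,0,0],[0,0,0]],
    [[0,0,0],[0,0,0]]
  ]
}}

```text
time_s: 16.9
ee_pos: [461.6, -149.3, 284.8]
tcp_rot: [-0.109, -3.139, -0.001]
wrist_force: [0.3, -0.2, -3.8]
width: 0.261
gripper_force: 40.0
```

```bash
cat > rail.py <<'E'
from h import *
s=ctrl.read_state()
for c in("wrist","top","scene"):
    s=ctrl.read_state(); p=ctrl.get_image(c); X,uv=cloud(p,None,s); h=cv2.cvtColor(p["color"],cv2.COLOR_RGB2HSV)[uv[:,1],uv[:,0]]
    b=(X[:,2]>192)&(X[:,2]<212)&(abs(X[:,0]-562)<25)&(X[:,1]>-440)&(X[:,1]<-75)
    f=np.polyfit(X[b][:,1],X[b][:,0],1) if b.sum()>50 else None; print(c,"bar x at y=-158,-334",np.polyval(f,[-158,-334]) if f is not None else None,b.sum())
    for n,k in(("yel",(h[:,1]>110)&(h[:,0]>20)&(h[:,0]<35)&(h[:,2]>100)),("red",(h[:,1]>130)&((h[:,0]<6)|(h[:,0]>172))&(h[:,2]>80))):
        k=k&b
        if k.sum()>5: print(n,k.sum(),np.median(X[k],0),np.percentile(X[k][:,1],[3,97]))
    for n in("load_band","dry_mark","tab"): print(n,[(np.array(r["position"]),round(r["score"],2)) for r in ctrl.find_in(n,p)[:1]])
    m=ctrl.cut_out("tab",p)
    if m: C,_=cloud(p,m[0]["pixels"],s); print("tab",np.median(C,0),np.percentile(C,[3,97],axis=0).round(0).tolist())
    save(p,"rail_"+c+".png")
E
python3 - <<'E'
from rail import *
plan(570.5,-158.4,284,-4)
E
```

```text
wrist bar x at y=-158,-334 [567.5128 554.6308] 1583
yel 288 [ 566.8005 -155.9847  205.9019] [-163.9341 -147.4845]
red 256 [ 554.1379 -331.8537  206.3989] [-340.533  -323.5397]
load_band [(array([ 570.4, -159.9,  206.1]), 0.71)]
dry_mark [(array([ 556.1, -333.1,  203.5]), 0.63)]
tab [(array([ 447.5, -151.2,  304.9]), 0.62)]
tab [ 450.7811 -147.7861  304.6806] [[449.0, -159.0, 265.0], [463.0, -136.0, 309.0]]
top bar x at y=-158,-334 [571.626  559.1211] 528
red 32 [ 556.8057 -333.8271  205.4686] [-341.559 -326.731]
load_band []
dry_mark []
tab []
scene bar x at y=-158,-334 [572.4488 559.4266] 1246
yel 37 [ 571.9855 -157.281   206.7777] [-164.9916 -150.5942]
red 59 [ 560.0124 -333.7014  206.3448] [-341.3951 -326.1697]
load_band [(array([ 572.6, -162.5,  204.7]), 0.48)]
dry_mark [(array([ 562.6, -333.5,  209. ]), 0.44)]
tab [(array([ 473.8, -150.4,  289.5]), 0.4)]
t 17.65 at [ 461.727  -150.1138  285.132 ] turn [ 0. -0.  0.] shift [-0.1091 -0.0007  0.0011] q6 -1.8633297928353993
```

View pics/rail_scene.png

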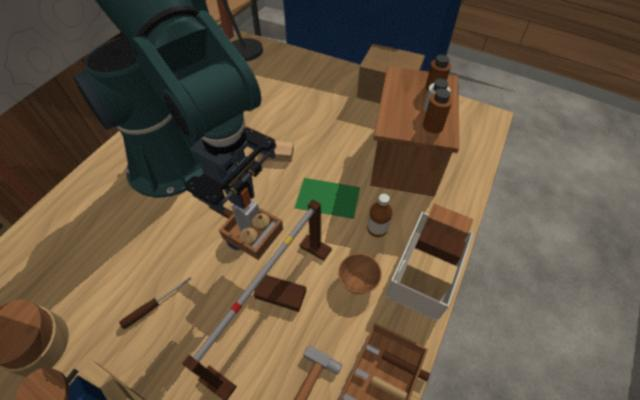

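The scene view shows the carrier held level beside the rail, with its tray at (250,232). The yellow band at (289,240) is straight ahead of it, so bring it over the bar.

Call:
{"method": "move_arm", "body": {
  "moves": [
    [[-0.008,0,0],[0,0,0]],
    [[-0.015,0,0],[0,0,0]],
    [[-0.02,0,0],[0,0,0]],
    [[-0.02,0,0],[0,0,0]],
    [[-0.02,0,0],[0,0,0]],
    [[-0.015,0,0],[0,0,0]],
    [[-0.008,0,0],[0,0,0]],
    [[-0.003,0,0],[0,0,0]],
    [[0,0,0],[0,0,0]],
    [[0,0,0],[0,0,0]]
  ]
}}

```text
time_s: 18.65
ee_pos: [570.0, -157.7, 285.1]
tcp_rot: [-0.11, -3.139, -0.0]
wrist_force: [-0.8, -0.8, -4.0]
width: 0.256
gripper_force: 40.0
```

Call:
{"method": "move_arm", "body": {
  "moves": [
    [[0,0,0.008],[0,0,0]],
    [[0,0,0.01],[0,0,0]],
    [[0,0,0.01],[0,0,0]],
    [[0,0,0.006],[0,0,0]],
    [[0,0,0],[0,0,0]],
    [[0,0,0],[0,0,0]]
  ]
}}

```text
time_s: 19.25
ee_pos: [570.5, -157.7, 251.1]
tcp_rot: [-0.11, -3.14, -0.0]
wrist_force: [0.6, 0.6, -3.4]
width: 0.262
gripper_force: 40.0
```

```bash
python3 - <<'E'
from rail import *
plan(570.5,-158,233,-4)
E
```

```text
wrist bar x at y=-158,-334 [566.5878 555.8106] 7033
red 363 [ 555.3647 -331.8046  206.742 ] [-340.3031 -323.512 ]
load_band [(array([ 562.6, -236.2,  201.3]), 0.34)]
dry_mark [(array([ 555. , -156.1,  271.3]), 0.72)]
tab [(array([ 556. , -156.2,  270.6]), 0.66)]
tab [ 559.6791 -155.6613  271.762 ] [[558.0, -167.0, 231.0], [572.0, -145.0, 276.0]]
top bar x at y=-158,-334 [570.4977 558.5297] 372
red 25 [ 556.9412 -334.6229  206.025 ] [-341.2377 -327.8938]
load_band []
dry_mark [(array([ 553.7, -333.5,  206.2]), 0.36)]
tab []
tab [689.8395  83.2121 100.7821] [[674.0, 58.0, 19.0], [713.0, 110.0, 151.0]]
scene bar x at y=-158,-334 [571.9903 559.352 ] 1131
red 54 [ 559.3539 -333.8693  206.7757] [-341.2704 -325.9261]
load_band []
dry_mark [(array([ 562.2, -334.6,  206.1]), 0.64)]
tab [(array([ 583. , -158.3,  243.6]), 0.49)]
tab [ 582.7603 -157.5516  247.0138] [[582.0, -165.0, 234.0], [584.0, -151.0, 260.0]]
t 20.0 at [ 570.4784 -157.696   251.145 ] turn [0. 0. 0.] shift [-0.     -0.0003  0.0181] q6 -1.810088562020886
```

View pics/rail_scene.png

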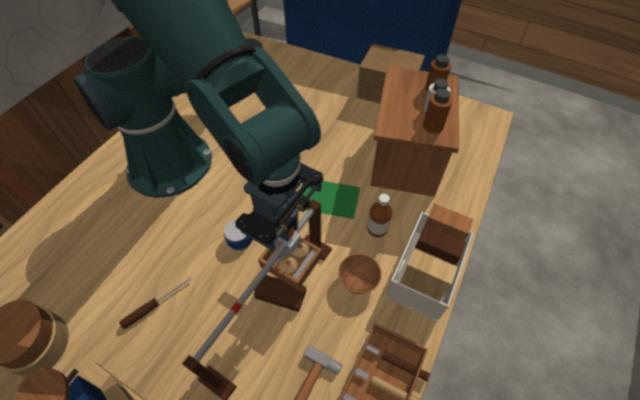

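The hook is over the bar at (290,240), with the tray below it. Lower onto the bar.

Call:
{"method": "move_arm", "body": {
  "moves": [
    [[0,0,0.006],[0,0,0]],
    [[0,0,0.005],[0,0,0]],
    [[0,0,0.003],[0,0,0]],
    [[0,0,0.001],[0,0,0]],
    [[0,0,0.001],[0,0,0]],
    [[0,0,0],[0,0,0]],
    [[0,0,0],[0,0,0]]
  ]
}}

```text
time_s: 20.7
ee_pos: [570.5, -157.7, 235.3]
tcp_rot: [0.11, 3.139, -0.0]
wrist_force: [1.0, -0.5, -3.7]
width: 0.258
gripper_force: 40.0
```

Call:
{"method": "move_arm", "body": {
  "moves": [
    [[0,0,0.001],[0,0,0]],
    [[0,0,0.0005],[0,0,0]],
    [[0,0,0.0005],[0,0,0]],
    [[0,0,0],[0,0,0]],
    [[0,0,0],[0,0,0]]
  ]
}}

```text
time_s: 21.2
ee_pos: [570.6, -157.8, 234.2]
tcp_rot: [0.11, 3.139, -0.0]
wrist_force: [-5.5, 1.8, 8.4]
width: 0.261
gripper_force: 40.0
```

Call:
{"method": "move_arm", "body": {
  "moves": [
    [[0.001,0,-0.0005],[0,0,0]],
    [[0.0005,0,0],[0,0,0]],
    [[0,0,0],[0,0,0]],
    [[0,0,0],[0,0,0]]
  ]
}}

```text
time_s: 21.6
ee_pos: [569.8, -157.8, 234.2]
tcp_rot: [0.11, 3.138, -0.001]
wrist_force: [5.1, 0.4, 1.6]
width: 0.262
gripper_force: 40.0
```

Call:
{"method": "move_arm", "body": {
  "moves": [
    [[-0.0005,0,0],[0,0,0]],
    [[0,0,0],[0,0,0]],
    [[0,-0.005,0],[0,0,0]],
    [[0,-0.01,0],[0,0,0]],
    [[0,-0.01,0],[0,0,0]],
    [[0,-0.01,0],[0,0,0]],
    [[0,-0.005,0],[0,0,0]],
    [[0,0,0],[0,0,0]]
  ],
  "grip_force": 25
}}

```text
time_s: 22.4
ee_pos: [567.1, -198.3, 234.1]
tcp_rot: [0.11, 3.138, -0.001]
wrist_force: [4.6, -5.4, 3.8]
width: 0.264
gripper_force: 25.0
```

Call:
{"method": "move_arm", "body": {
  "moves": [
    [[-0.0004,-0.005,0],[0,0,0]],
    [[0,-0.012,0],[0,0,0]],
    [[0,-0.015,0],[0,0,0]],
    [[0,-0.015,0],[0,0,0]],
    [[0,-0.012,0],[0,0,0]],
    [[0,-0.006,0],[0,0,0]],
    [[0,0,0],[0,0,0]]
  ]
}}

```text
time_s: 23.1
ee_pos: [562.6, -263.0, 234.0]
tcp_rot: [0.11, 3.14, -0.001]
wrist_force: [1.8, -3.1, 6.6]
width: 0.259
gripper_force: 25.0
```

Call:
{"method": "move_arm", "body": {
  "moves": [
    [[0,-0.005,-0.0003],[0,0,0]],
    [[0,-0.012,0],[0,0,0]],
    [[0,-0.015,0],[0,0,0]],
    [[0,-0.015,0],[0,0,0]],
    [[0,-0.012,0],[0,0,0]],
    [[0,-0.007,0],[0,0,0]],
    [[0,-0.0035,0],[0,0,0]],
    [[0,0,0],[0,0,0]],
    [[0,0,0],[0,0,0]]
  ]
}}

```text
time_s: 24.0
ee_pos: [557.7, -331.8, 234.1]
tcp_rot: [-0.109, -3.14, 0.0]
wrist_force: [1.3, -0.9, 4.5]
width: 0.264
gripper_force: 25.0
```

```bash
python3 rail.py
```

```text
wrist bar x at y=-158,-334 [568.1407 553.9166] 8782
yel 487 [ 568.1629 -156.167   205.9897] [-164.6289 -147.2229]
load_band [(array([ 569.6, -159.3,  205.3]), 0.78)]
dry_mark []
tab [(array([ 543.4, -328.8,  253.9]), 0.78)]
tab [ 559.5496 -272.4392  191.9226] [[530.0, -466.0, 11.0], [598.0, -44.0, 212.0]]
top bar x at y=-158,-334 [571.1326 559.1885] 515
yel 34 [ 569.4752 -158.769   205.7121] [-166.3343 -151.4055]
load_band [(array([ 567.7, -154.5,  210.9]), 0.39)]
dry_mark []
tab [(array([570.4, -67.1, 203.2]), 0.49)]
scene bar x at y=-158,-334 [573.459  562.4023] 1201
yel 34 [ 572.834  -157.8264  207.3552] [-163.6354 -150.5446]
load_band []
dry_mark []
tab [(array([ 569.4, -330. ,  237.2]), 0.41)]
tab [ 569.8984 -331.9489  244.6641] [[553.0, -351.0, 210.0], [594.0, -321.0, 325.0]]
```

View pics/rail_scene.png

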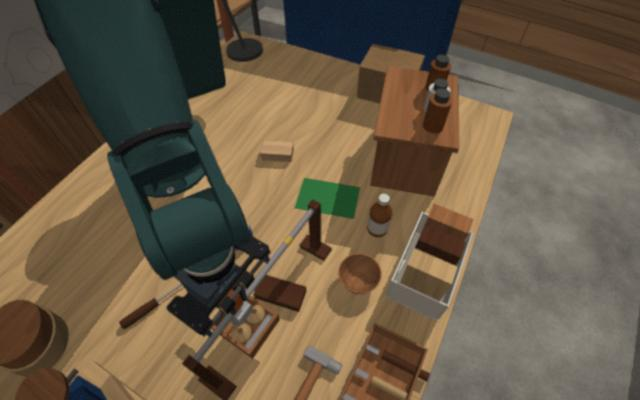

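The hook now covers the red mark at (238,305) with the tray hanging below it. One last nudge of 1.5 mm, then release.

Call:
{"method": "move_arm", "body": {
  "moves": [
    [[0,-0.0015,0],[0,0,0]],
    [[0,0,-0.0003],[0,0,0]],
    [[0,0,0],[0,0,0]],
    [[0,0,0],[0,0,0]]
  ]
}}

```text
time_s: 25.15
ee_pos: [557.6, -332.6, 234.1]
tcp_rot: [-0.11, -3.139, -0.002]
wrist_force: [3.2, 4.8, 3.3]
width: 0.261
gripper_force: 25.0
```

Call:
{"method": "move_arm", "body": {
  "moves": [
    [[0,0,0],[0,0,0]],
    [[0,0,0],[0,0,0]],
    [[0,0,0],[0,0,0]],
    [[0,0,0],[0,0,0]],
    [[0,0,0],[0,0,0]],
    [[0,0,0],[0,0,0]],
    [[0,0,0],[0,0,0]],
    [[0,0,0],[0,0,0]]
  ],
  "grip": -0.2
}}

```text
time_s: 25.95
ee_pos: [557.6, -333.3, 234.2]
tcp_rot: [0.11, 3.14, 0.0]
wrist_force: [0.1, 0.3, 0.4]
width: 0.6
gripper_force: 0.0
```

Call:
{"method": "move_arm", "body": {
  "moves": [
    [[0,0,-0.01],[0,0,0]],
    [[0,0,-0.02],[0,0,0]],
    [[0,0,-0.03],[0,0,0]],
    [[0,0,-0.04],[0,0,0]],
    [[0,0,-0.03],[0,0,0]],
    [[0.03,0,0],[0,0,0]],
    [[0.04,0,0],[0,0,0]],
    [[0.03,0,0],[0,0,0]],
    [[0,0,0],[0,0,0]],
    [[0,0,0],[0,0,0]],
    [[0,0,0],[0,0,0]]
  ]
}}

```text
time_s: 27.05
ee_pos: [458.6, -326.5, 364.7]
tcp_rot: [0.109, 3.139, -0.001]
wrist_force: [-0.0, 0.7, -0.8]
width: 0.601
gripper_force: 0.0
```

```bash
python3 rail.py
```

```text
wrist bar x at y=-158,-334 [567.1088 552.006 ] 1496
load_band []
dry_mark []
tab [(array([ 543.7, -333.2,  233.1]), 0.67)]
tab [ 546.1435 -330.293   233.302 ] [[545.0, -343.0, 212.0], [552.0, -320.0, 252.0]]
top bar x at y=-158,-334 [571.219  559.8777] 764
yel 37 [ 569.5292 -158.5703  205.4679] [-165.5161 -151.8325]
load_band [(array([ 554.6, -316.9,  125.1]), 0.25)]
dry_mark []
tab [(array([ 557.8, -329.5,  257. ]), 0.42)]
tab [ 559.8668 -329.1725  255.7862] [[547.0, -344.0, 217.0], [571.0, -320.0, 261.0]]
scene bar x at y=-158,-334 [573.1458 561.6191] 1307
yel 34 [ 572.6715 -158.1836  207.1237] [-165.2447 -150.9129]
load_band []
dry_mark [(array([ 568.8, -290.8,  183.1]), 0.71)]
tab [(array([ 562.2, -336.1,  252.3]), 0.8)]
tab [ 563.9949 -336.1726  255.7815] [[548.0, -345.0, 216.0], [571.0, -323.0, 260.0]]
```

View pics/rail_scene.png

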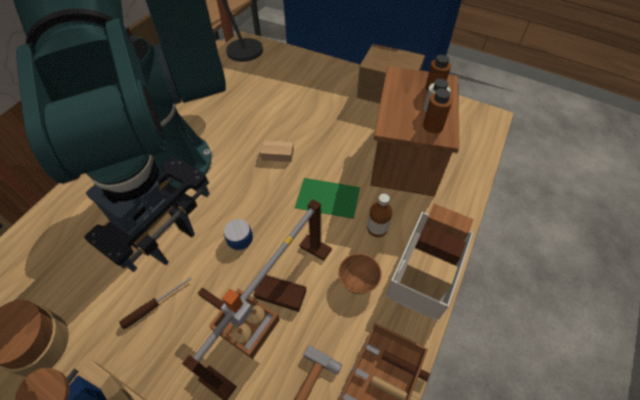

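The carrier hangs level at the red mark, with the tab at (233,297) and the gripper clear. The bystanders are where they were.

```bash
python3 -c "
from h import *
print(ctrl.finish_job())"
```

```text
the job is handed in; nothing more can be done
None
```

The carrier went from under the riser to the mat, then onto the rail at the yellow band and along to the red mark without being lifted off; it hangs there freely, the other items were not touched, and the job was handed in at about 27 s.

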